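# Flip a pump cover over the slab's edge

### The job

The square cover plate lies red face up on the bench beside the low green inspection slab. Without picking it up, push it with the fingertips until it butts against the slab's yellow-striped edge, then keep pushing and work its rear side up so that it tips over that edge and falls onto the slab, bare-metal face up. Leave it lying flat and still on the slab, and do not disturb the fittings, spanner, bottle, can, valve body or weight around it.

Things in the scene. Friction and masses are not known exactly. Their poses are not given: they have to be found in the camera images.
- cover: flat square metal cover plate, 90 x 90 x 16 mm, about 0.25 kg (varies), edges rounded by 1 mm; one 90 x 90 face is red, the other bare bright metal. Origin at the centre of the bare face, z from the bare face to the red face (up at the start: bare face on the bench), x and y parallel to its sides. Starts 110 to 180 mm in front of the slab's edge, within 25 mm of its middle
- cover_mid (a point): centre of the cover plate, halfway through its 16 mm thickness. Butted against the slab, the plate pivots on the slab's edge when its opposite side face is pushed towards the slab and raised at once: friction of the fingertips carries that side up while a push of about 5 to 15 N towards the slab is kept
- pad: low fixed green slab, 7 mm thick, on the bench, a yellow stripe along its front edge. Origin at bench level in the middle of the straight front edge against which the cover is pushed; x points level from that edge in over the slab (the pushing direction), y along the edge, z up. It covers x 0 to 220 mm, y -115 to 115 mm. Two fittings stand on it at about x 185, y 78 and -78 mm; x 0 to 140 mm is free
- brass_fitting: brass hexagon pipe fitting, 32 mm across, 36 mm tall, standing on the rear part of the slab; origin centre of its underside. A bystander: leave alone
- steel_fitting: steel hexagon pipe fitting, 36 mm across, 30 mm tall, standing on the rear part of the slab; origin centre of its underside. A bystander: leave alone
- valve_body: dark steel hexagon valve body, 72 mm across, 100 mm tall, standing on the bench; origin centre of its underside. A bystander: leave alone
- spanner: steel spanner, 190 mm long, lying flat on the bench beyond the work; origin under its middle, x along it. A bystander: leave alone
- water_bottle: clear bottle with blue cap, 64 mm across, 200 mm tall, standing; origin centre of its underside. A bystander: leave alone
- spray_can: blue can, 54 mm across, 150 mm tall, standing; origin centre of its underside. A bystander: leave alone
- weight: round brass weight with a neck and knob, 84 mm across, 50 mm tall, standing; origin centre of its underside. A bystander: leave alone
Not all that is in view belongs to the job. What is shaped like the cover but turquoise is not meant.

How it is judged (in metres and radians):
On the way, in this order (a step that is already met when the one before it is completed fails the run):
1. the cover, still red face up and flat, butts against the slab's front edge (angle between cover's own z axis and vertical below 0.25 rad and x of cover_mid in the frame of pad between -0.056 and -0.03 m).
2. the cover stands tipped up on the slab's edge (angle between cover's own z axis and vertical between 0.8 and 2.3 rad and x of cover_mid in the frame of pad between -0.05 and 0.055 m).
At the end, for the whole second after the job is handed in: the cover lies flat (within about 5 degrees) on the slab, bare face up, its centre 20 to 130 mm in from the slab's front edge and within 85 mm of the middle along the edge, at rest (angle between cover's own z axis and vertical above 3.06 rad and x of cover_mid in the frame of pad between 0.02 and 0.13 m and y of cover_mid in the frame of pad between -0.085 and 0.085 m and height (world z) of cover_mid between 0.011 and 0.019 m and linear speed of cover below 0.02 m/s and angular speed of cover below 0.2 rad/s); the robot touches nothing.
It fails at once if the cover is lifted: its centre comes more than 85 mm above the bench (height (world z) of cover_mid above 0.085 m).
It fails at once if the cover is tipped more than about 23 degrees away from the slab's edge (centre more than 65 mm before or behind the edge, or beyond its ends) (angle between cover's own z axis and vertical between 0.4 and 2.74 rad and (x of cover_mid in the frame of pad below -0.065 m or x of cover_mid in the frame of pad above 0.075 m or y of cover_mid in the frame of pad below -0.115 m or y of cover_mid in the frame of pad above 0.115 m)).
It fails at once if the cover is carried: raised flat above bench and pad (height (world z) of cover_mid above 0.035 m and (angle between cover's own z axis and vertical below 0.25 rad or angle between cover's own z axis and vertical above 2.9 rad)).
It fails at once if a bystander is moved by more than 15 mm or tipped (distance of any of brass_fitting, steel_fitting, valve_body, spanner, water_bottle, spray_can, weight from where it was at the start of the episode above 0.015 m or angle between any of brass_fitting, steel_fitting, valve_body, spanner, water_bottle, spray_can, weight's own z axis and vertical above 0.3 rad).
It also fails if it takes over 72 s, if anything falls off the work surface, if the arm or the gripper's body presses on something with over 40 N, if the wrist force passes 120 N, or if a joint passes its speed limit or range.

### The arm

A 6-joint arm with a two-finger parallel gripper is mounted at the origin on the work surface. World frame = base frame: x ahead of the robot, y to its left, z up, the work surface at z = 0. Lengths are in mm, angles in degrees, forces in N, time in s.
With the tool pointing down it reaches from about 350 to 850 mm from the base axis. Payload 8.1 kg.
Tool frame: the origin (TCP) lies at the very end of the fingers, on their centre line; the grasp point (between the pads) lies 19 mm behind it; z points along the fingers, y is the direction in which the jaws open and shut (so a half turn about z gives the same grasp; the last joint's range is limited). The gripper opens to 85 mm and grips with 20 to 120 N. Pads are 22 mm wide; open, the fingers measure 114 mm over their backs; the gripper's body (76 mm by 85 mm) begins 54 mm behind the grasp point. The pads swing forward as they close: fully open they stand 13 mm farther back than shut.
Start: joints at [60.31, 7.471, 85.268, -0, 87.261, -4.893], TCP at [251.628, 544.691, 206.892] pointing down, gripper open.
Joint ranges: [-169.43, 169.43], [-51.17, 129.36], [1.28, 143.12], [-76.62, 256.62], [0, 156.53], [-152.29, 152.29]. Speed limits (degrees/s): [136.94, 136.94, 159.86, 180, 180, 180].

### API

Orientations are given as [roll, pitch, yaw] about the fixed x, y, z axes, in that order (R = Rz(yaw) Ry(pitch) Rx(roll)).
In Python, from bench import r gives the robot as it stands.
- The arm moves only by the shell command python3 -m crank 'ROWS' [OPENING] [FORCE]. ROWS is JSON, a list that holds one entry, the list of rows, each a list of 6 numbers: the shift along the tool's x, y, z in m, then the turn, a rotation vector about the tool's x, y, z in rad. A call has 1 to 10 rows; each row is the pose to reach, as a shift and turn from the pose measured when the call began, along the tool's axes at that moment; what a row does not reach only later rows make up. A row lasts 1/8 s, in which the tool goes at most 62.5 mm and 10.7 degrees, less where a joint would pass 70% of its speed; a pose out of reach is approached as far as the arm can. A call with a gripper value outside its range is refused whole. OPENING is the closure, from 0 (fully open) to 1 (shut), set as the call begins (- or left out, the last holds). The fingers move at their own pace and stop on an object; FORCE is the grip in N (left out, the last holds). Time passes only in rows, so rows that repeat a pose let the fingers close. It gives the time, the measured TCP pose, the force and the opening at its end, in the units of the state.
- r.sense(): the state, without advancing time (a new reading comes with each control period).
- r.snapshot(name): name is "scene" or "top" or "wrist"; returns (picture, depth): 480x640x3 uint8, blue, green, red; 480x640 float32, mm along the optical axis (not along the pixel's ray), 0 where there is no reading.
- r.get_calibration(name): a dict with "mtx" (3x3 intrinsics, pixels), "k1" (the pictures are not rectified: a ray, as slopes to the right and down, at radius r is drawn at 1 + k1 r^2 times it, then the intrinsics apply), "cam_to_world" (4x4, takes a point from camera to world coordinates). Camera axes: x right, y down, z forward; pixel columns grow to the right and rows downward; lengths in mm; the calibration is good to about 2 mm. A picture is of the moment at which its call begins: read the wrist's pose just before it. get_calibration takes no time and is no camera call; for the wrist camera it gives the pose at the moment of the call.
- r.hand_in(): hands the job in, once; it reports no verdict.
Trained networks look in the newest picture that a camera, given by its name, has taken for a name from the list of things; names that differ only in an ending like _2 or _b are one class to them, and where a whole thing is asked for, a point or a joint stands for the part that bears it (a point fixed in the world has none). Each returns a list of dicts, best first, with "conf" (0 to 1); they miss things now and then, are a little off and sometimes report something else, mostly with a low value. They report only what shows in the picture. A call takes as long as a camera call. They do not tell look-alikes from the thing itself.
- r.look_for(thing, camera): "extent" ([left, top, right, bottom] in pixels, round what is visible of it).
- r.landmark_of(thing, camera): "pixel" ([column, row] in pixels: a listed point, or the origin of a listed thing).
The state is a dict: "time": time; "joint_pos": joint angles; "qd": joint speeds; "joint_efforts": joint torques, N m; "tool_pos": TCP position; "tcp_rot": TCP orientation; "ft_force": force on the tool from outside, world axes, zero at the start; "wrist_torque": the same for the moment, N m; "finger_gap": finger opening in mm.
Only numpy, scipy, OpenCV 4.12 (cv2) and the standard library are available. Lean on these libraries where they do the work, as an engineer would, in place of code of your own. Each camera call takes 0.05 s, during which the arm holds its last target.

## Working session

There is one attempt and no reset: what is moved stays moved. The work goes in short steps, Python scripts to look and compute and a shell command to move; the robot and the scene stay as the last step left them, time stands still between calls to the robot, and variables do not carry over. Pictures are saved under pics/ and viewed, and the job is handed in when it is done.

```bash
ls; mkdir -p pics; python3 - <<'E'
from bench import r
import cv2
print(r.sense())
for c in ("scene","top"):
    p,d=r.snapshot(c); cv2.imwrite(f"pics/{c}0.png",p)
    for t in ("cover","pad","cover_mid"):
        print(c,t,[(x['pixel'],x['conf']) for x in r.landmark_of(t,c)],[(x['extent'],x['conf']) for x in r.look_for(t,c)])
    print(r.get_calibration(c))
E
```

```text
pics
{'time': 0.0, 'joint_pos': array([ 6.03113532e+01,  7.51476652e+00,  8.53283771e+01,  6.69454182e-04,
        8.72616904e+01, -4.89373509e+00]), 'qd': array([-0.02770258,  0.04200487, -0.02717924, -0.10713064, -0.03807975,
       -0.02029274]), 'joint_efforts': array([ 6.70451846e-04, -5.69374144e+01, -5.00564110e+01, -1.70991193e-04,
        1.43688364e-02, -8.55810143e-07]), 'tool_pos': array([251.31347788, 544.18603537, 205.85667959]), 'tcp_rot': array([-1.79895605e+02, -9.60936551e-03,  1.55205047e+02]), 'ft_force': array([-1.71887300e-04,  3.83766262e-01, -4.64124153e-01]), 'wrist_torque': array([0.01145049, 0.01795394, 0.01761164]), 'finger_gap': 85.51991816463288}
scene cover [([167.5, 228.6], 0.76), ([297.1, 248.1], 0.75), ([227.1, 248.5], 0.71), ([285.0, 207.9], 0.68), ([393.7, 308.3], 0.29)] [([201.6, 225.8, 250.8, 266.5], 0.92), ([147.1, 212.0, 188.9, 244.7], 0.72), ([279.4, 231.0, 318.0, 260.6], 0.7), ([260.7, 193.0, 299.3, 222.6], 0.56)]
scene pad [([351.3, 232.2], 0.58)] [([338.1, 192.3, 434.9, 261.5], 0.8)]
scene cover_mid [([279.0, 203.9], 0.96), ([225.8, 248.3],
[... 1210 characters left out ...]
([416.5, 230.8, 467.8, 280.8], 0.66), ([487.1, 264.1, 539.2, 316.7], 0.66), ([250.8, 135.8, 287.9, 169.9], 0.58), ([339.8, 226.9, 377.9, 264.8], 0.56)]
{'mtx': array([[493.02541232,   0.        , 329.45109393],
       [  0.        , 493.02541232, 235.00444591],
       [  0.        ,   0.        ,   1.        ]]), 'k1': -0.05247697084737765, 'cam_to_world': array([[-5.44380334e-03, -9.97836608e-01,  6.55169291e-02,
         4.93069987e+02],
       [-9.99884087e-01,  4.49994876e-03, -1.45452288e-02,
         7.07781014e+00],
       [ 1.42189389e-02, -6.55885161e-02, -9.97745443e-01,
         1.20181427e+03],
       [ 0.00000000e+00,  0.00000000e+00,  0.00000000e+00,
         1.00000000e+00]])}
```

View pics/scene0.png

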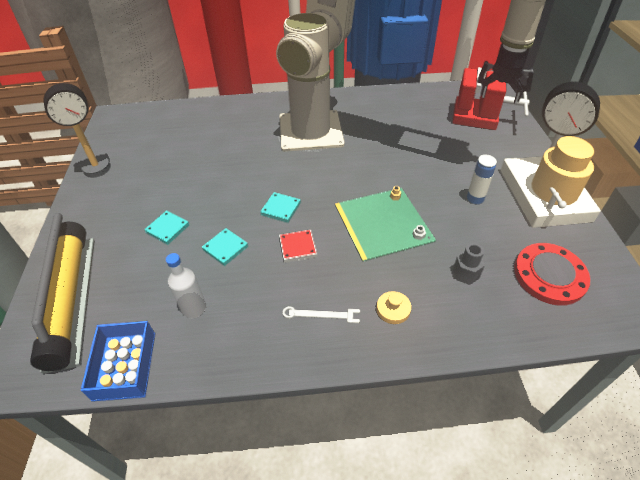

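View pics/top0.png

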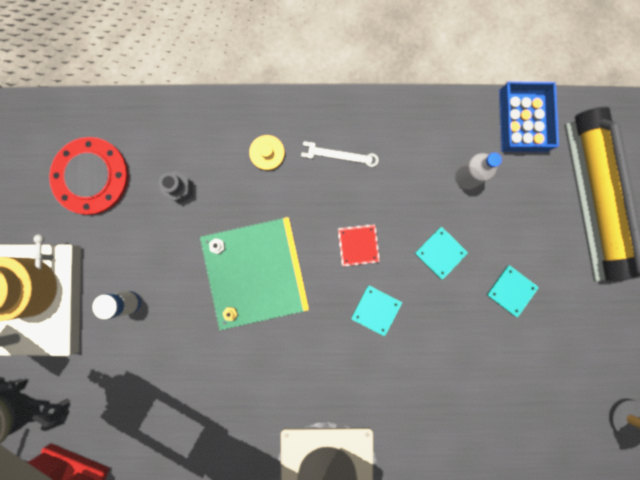

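The red cover is at about (359,245) in the top view, with the slab to its left. Its yellow edge runs from (288,218) to (306,310), and the turquoise plates are decoys.

```bash
cat > h.py <<'E'
import numpy as np, cv2
from bench import r
def p2w(px,z,cal):
    """pixels -> world xy on plane z"""
    px=np.asarray(px,float).reshape(-1,1,2)
    k=np.array([cal['k1'],0,0,0,0.])
    n=cv2.undistortPoints(px,cal['mtx'],k).reshape(-1,2)
    T=cal['cam_to_world']; d=np.c_[n,np.ones(len(n))]@T[:3,:3].T; o=T[:3,3]
    return (o+d*((z-o[2])/d[:,2:]))[:,:2]
def red(p,box):
    l,t,rr,b=box; m=np.zeros(p.shape[:2],np.uint8)
    s=p[t:b,l:rr].astype(int)
    m[t:b,l:rr]=((s[...,2]>110)&(s[...,2]-s[...,1]>70)&(s[...,2]-s[...,0]>70)).astype(np.uint8)
    return m
def yellow(p,box):
    l,t,rr,b=box; m=np.zeros(p.shape[:2],np.uint8)
    s=p[t:b,l:rr].astype(int)
    m[t:b,l:rr]=((s[...,2]>130)&(s[...,1]>110)&(s[...,2]-s[...,0]>90)).astype(np.uint8)
    return m
def rect(m,z,cal):
    c=max(cv2.findContours(m,0,1)[0],key=cv2.contourArea).reshape(-1,2)
    c=cv2.convexHull(c).reshape(-1,2)
    return cv2.minAreaRect(p2w(c,z,cal).astype(np.float32))
E
python3 - <<'E'
from h import *
for cam,bc,by in (("top",(325,215,400,275),(270,205,320,325)),("scene",(270,222,325,268),(330,195,370,265))):
    p,d=r.snapshot(cam); cal=r.get_calibration(cam)
    for n,m,z in (("cover",red(p,bc),16),("stripe",yellow(p,by),7)):
        R=rect(m,z,cal); print(cam,n,R, cv2.boxPoints(R).round(1).tolist(), m.sum())
    for t,z in (("weight",0),("spanner",0),("water_bottle",0),("brass_fitting",7),("steel_fitting",7),("valve_body",0)):
        l=r.landmark_of(t,cam)[:1]
        if l: print(t,p2w(l[0]['pixel'],z,cal).round(),l[0]['conf'])
    cv2.imwrite(f"pics/z_{cam}.png",cv2.resize(p[200:340,190:410] if cam=="top" else p[185:275,260:440],None,fx=3,fy=3))
E
```

```text
top cover ((546.8316040039062, -79.97320556640625), (88.6741943359375, 86.44140625), 6.111292839050293) [[498.1000061035156, -41.70000076293945], [507.29998779296875, -127.69999694824219], [595.5, -118.19999694824219], [586.2999877929688, -32.29999923706055]] 1276
top stripe ((503.25140380859375, 71.83839416503906), (230.04708862304688, 14.677321434020996), 12.450828552246094) [[389.3999938964844, 54.20000076293945], [392.5, 39.900001525878906], [617.2000122070312, 89.5], [614.0, 103.80000305175781]] 567
weight [[766. 145.]] 0.91
spanner [[768. -37.]] 0.61
water_bottle [[ 719. -348.]] 0.62
brass_fitting [[379. 225.]] 0.62
steel_fitting [[543. 263.]] 0.7
valve_body [[692. 357.]] 0.92
scene cover ((545.6849975585938, -80.25045776367188), (86.29216766357422, 85.7507095336914), 5.933998107910156) [[498.29998779296875, -42.099998474121094], [507.20001220703125, -127.4000015258789], [593.0, -118.4000015258789], [584.2000122070312, -33.099998474121094]] 730
scene stripe ((502.3993835449219, 72.13963317871094), (230.16429138183594, 11.551311492919922), 12.315046310424805) [[388.70001220703125, 53.20000076293945], [391.20001220703125, 42.0], [616.0999755859375, 91.0], [613.5999755859375, 102.30000305175781]] 257
weight [[765. 150.]] 0.95
spanner [[774. -37.]] 0.78
water_bottle [[ 720. -347.]] 0.57
brass_fitting [[381. 226.]] 0.44
steel_fitting [[546. 259.]] 0.41
valve_body [[682. 361.]] 0.91
```

```bash
python3 -m crank '[[[-0.04,-0.035,0,0,0,0.1],[-0.085,-0.075,0,0,0,0.2],[-0.13,-0.115,0,0,0,0.3],[-0.175,-0.155,0,0,0,0.42],[-0.22,-0.195,0,0,0,0.54],[-0.265,-0.235,0,0,0,0.66],[-0.31,-0.27,0,0,0,0.78],[-0.35,-0.305,0,0,0,0.87],[-0.39,-0.34,0,0,0,0.918],[-0.43,-0.375,0,0,0,0.918]]]' 0.5
python3 - <<'E'
from h import *
from scipy.spatial.transform import Rotation as Ro
s=r.sense(); R=Ro.from_euler('xyz',s['tcp_rot'],degrees=True)
print(R.inv().apply(np.array([563.7,-159.2,60])-s['tool_pos']))
print(s['finger_gap'],s['joint_pos'].round(1))
E
```

```text
time: 2.65
tool_pos: [485.3, 22.1, 207.2]
tcp_rot: [179.9, 0.0, 102.5]
ft_force: [1.4, 0.9, 0.5]
finger_gap: 43.0
[-194.01293774   36.9643744   147.29041421]
43.00481424542628 [ -3.4 -10.6 102.9   0.   87.6 -16. ]
```

```bash
python3 -m crank '[[[-0.045,0.009,0,0,0,0],[-0.09,0.018,0,0,0,0],[-0.135,0.027,0.01,0,0,0],[-0.18,0.036,0.03,0,0,0],[-0.194,0.037,0.07,0,0,0],[-0.194,0.037,0.115,0,0,0],[-0.194,0.037,0.147,0,0,0],[-0.194,0.037,0.147,0,0,0]]]'
python3 - <<'E'
from h import *
for c in ("wrist","scene"):
    p,d=r.snapshot(c); cv2.imwrite(f"pics/{c}1.png",p)
    if c=="scene": cv2.imwrite("pics/s1c.png",cv2.resize(p[170:270,220:400],None,fx=4,fy=4))
E
```

```text
time: 3.65
tool_pos: [561.0, -158.2, 56.9]
tcp_rot: [-179.7, -0.2, 102.5]
ft_force: [-0.6, -0.1, -0.1]
finger_gap: 43.0
```

View pics/wrist1.png

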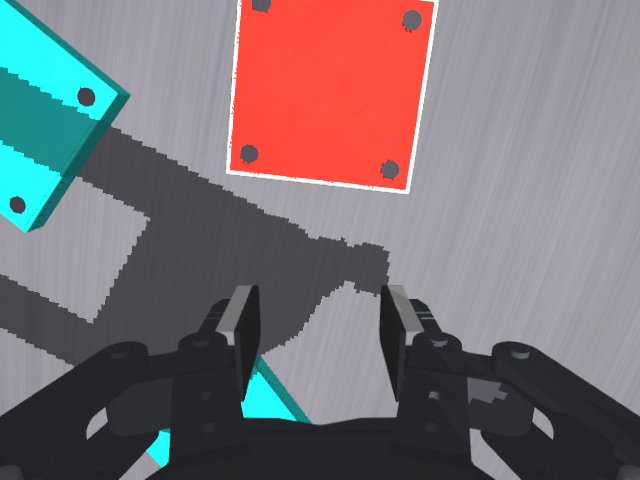

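View pics/s1c.png

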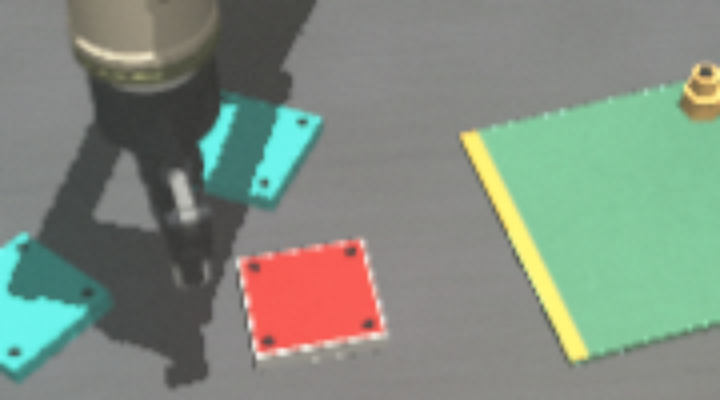

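```bash
python3 -m crank '[[[0,0,0.025,0,0,0],[0,0,0.045,0,0,0],[0,0,0.053,0,0,0],[0.005,0,0.053,0,0,0],[0.012,0,0.053,0,0,0],[0.022,0,0.053,0,0,0],[0.032,0,0.053,0,0,0]]]'
python3 - <<'E'
from h import *
for c in ("wrist","scene"):
    p,d=r.snapshot(c); cv2.imwrite(f"pics/{c}2.png",p)
    if c=="scene": cv2.imwrite("pics/s2c.png",cv2.resize(p[170:270,220:400],None,fx=4,fy=4))
E
```

```text
time: 4.62
tool_pos: [557.5, -127.3, 8.8]
tcp_rot: [179.9, 0.0, 102.6]
ft_force: [0.4, 0.3, -1.4]
finger_gap: 42.6
```

View pics/wrist2.png

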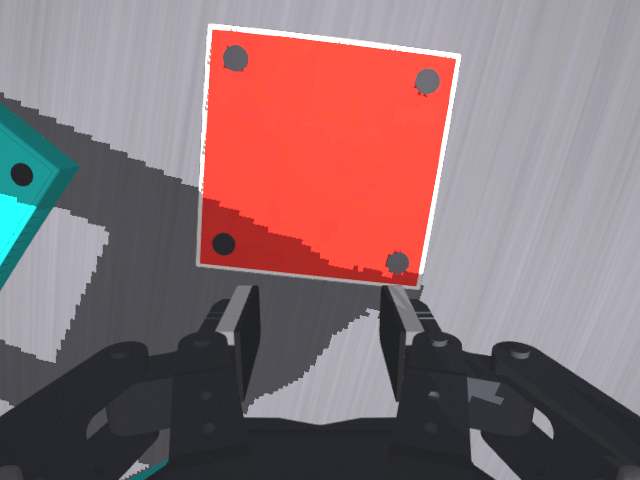

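View pics/s2c.png

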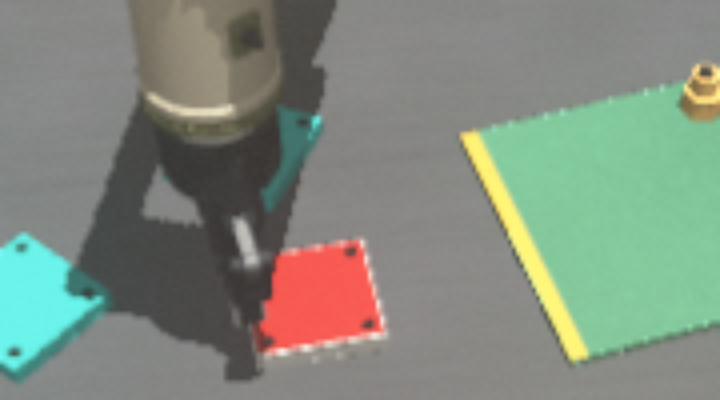

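```bash
python3 -m crank '[[[0,0,0.005,0,0,0],[0,0,0.005,0,0,0],[0.008,0,0.005,0,0,0],[0.016,0,0.005,0,0,0],[0.024,0,0.005,0,0,0],[0.032,0,0.005,0,0,0],[0.040,0,0.005,0,0,0],[0.048,0,0.005,0,0,0],[0.056,0,0.005,0,0,0],[0.056,0,0.005,0,0,0]]]'
python3 - <<'E'
from h import *
print(r.sense()['tool_pos'])
p,d=r.snapshot("wrist"); cv2.imwrite("pics/wrist3.png",p)
print(r.sense()['tool_pos'],r.sense()['ft_force'])
E
```

```text
time: 5.98
tool_pos: [544.7, -71.4, 3.4]
tcp_rot: [179.9, 0.0, 102.7]
ft_force: [-0.3, 0.5, -0.8]
finger_gap: 42.9
[544.68767545 -71.42498728   3.36043068]
[544.85143731 -71.8171751    3.44648175] [-0.00750125 -0.46106927 -0.12111994]
```

View pics/wrist3.png

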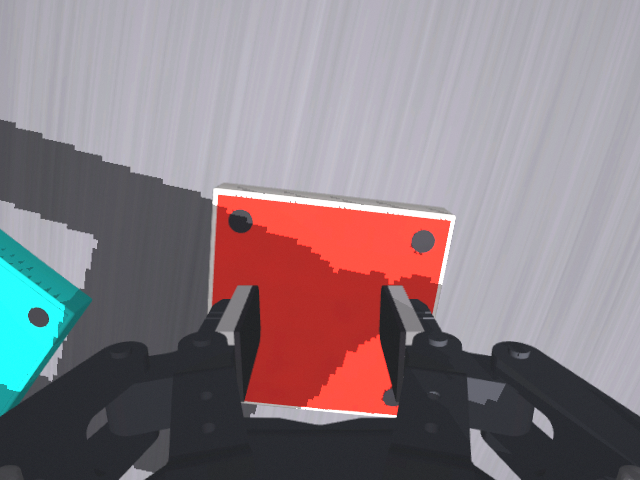

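```bash
python3 - <<'E'
from h import *
p,d=r.snapshot("scene"); cv2.imwrite("pics/s3c.png",cv2.resize(p[170:270,220:400],None,fx=4,fy=4))
p,d=r.snapshot("wrist"); cal=r.get_calibration("wrist")
T=cal['cam_to_world']
for u,v in ((245,288),(252,288),(395,290),(400,292),(320,300),(320,250),(300,150),(320,350)):
    z=d[v,u]; k=np.array([cal['k1'],0,0,0,0.]); n=cv2.undistortPoints(np.array([[[u,v]]],float),cal['mtx'],k).ravel()
    print(u,v,z,(T@[n[0]*z,n[1]*z,z,1])[:3].round(1))
E
```

```text
245 288 143.90865 [519.3 -68.2  34.8]
252 288 143.4663 [521.7 -67.5  35.2]
395 290 142.10722 [568.  -57.2  36.7]
400 292 138.61118 [568.9 -56.3  40.2]
320 300 165.80228 [546.7 -75.1  15.6]
320 250 161.02112 [542.3 -55.5  15.2]
300 150 167.59709 [526.9 -22.4  -1.2]
320 350 171.03741 [551.4 -96.   15.9]
```

View pics/s3c.png

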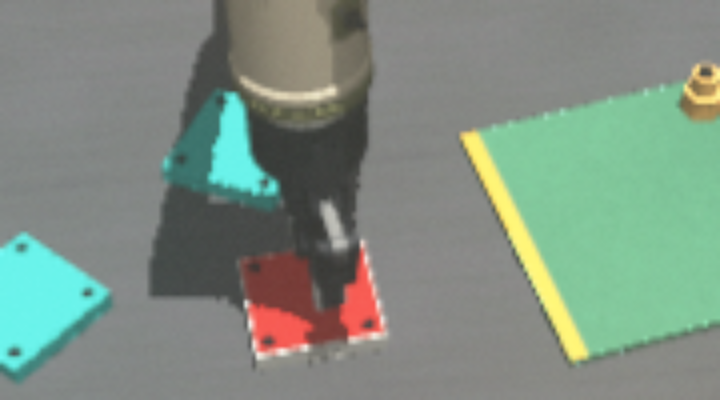

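```bash
python3 - <<'E'
from h import *
from scipy.spatial.transform import Rotation as Ro
s=r.sense(); p,d=r.snapshot("wrist"); cal=r.get_calibration("wrist")
T=cal['cam_to_world']; print(T.round(2).tolist(), cal['mtx'][0,0])
R=Ro.from_euler('xyz',s['tcp_rot'],degrees=True)
us,vs=np.meshgrid(np.arange(0,640),np.arange(0,480)); px=np.c_[us.ravel(),vs.ravel()].astype(float)
n=cv2.undistortPoints(px.reshape(-1,1,2),cal['mtx'],np.array([cal['k1'],0,0,0,0.])).reshape(-1,2); z=d.ravel()
P=(np.c_[n*z[:,None],z]@T[:3,:3].T)+T[:3,3]
L=R.inv().apply(P-s['tool_pos']).reshape(480,640,3)
for v in range(280,350,6): print(v,[(u,L[v,u].round().astype(int).tolist()) for u in (222,232,240,247,254,258,262)])
E
```

```text
[[0.98, 0.21, 0.06, 531.54], [0.22, -0.94, -0.25, -9.81], [0.0, 0.26, -0.97, 169.26], [0.0, 0.0, 0.0, 1.0]] 431.17525087733264
280 [(222, [5, -36, -12]), (232, [4, -33, -10]), (240, [5, -29, -12]), (247, [5, -27, -11]), (254, [5, -24, -11]), (258, [5, -23, -12]), (262, [5, -21, -12])]
286 [(222, [2, -37, -12]), (232, [3, -33, -12]), (240, [10, -26, -31]), (247, [9, -24, -30]), (254, [10, -21, -30]), (258, [3, -23, -12]), (262, [2, -21, -11])]
292 [(222, [0, -37, -12]), (232, [-1, -33, -11]), (240, [10, -25, -35]), (247, [9, -23, -35]), (254, [9, -21, -35]), (258, [6, -21, -26]), (262, [0, -21, -11])]
298 [(222, [-3, -37, -11]), (232, [9, -27, -40]), (240, [10, -24, -40]), (247, [10, -22, -40]), (254, [7, -21, -34]), (258, [4, -21, -27]), (262, [-2, -21, -12])]
304 [(222, [6, -31, -36]), (232, [10, -26, -45]), (240, [10, -23, -46]), (247, [10, -21, -46]), (254, [5, -21, -35]), (258, [2, -21, -27]), (262, [-5, -22, -11])]
310 [(222, [5, -30, -40]), (232, [10, -25, -50]), (240, [10, -23, -50]), (247, [10, -20, -50]), (254, [4, -21, -37]), (258, [0, -21, -28]), (262, [-8, -22, -12])]
316
[... 282 characters left out ...]
 [-4, -21, -30]), (262, [-13, -22, -11])]
328 [(222, [9, -26, -60]), (232, [10, -23, -61]), (240, [10, -20, -62]), (247, [5, -20, -51]), (254, [-2, -21, -37]), (258, [-5, -20, -31]), (262, [-16, -22, -11])]
334 [(222, [11, -24, -66]), (232, [9, -23, -62]), (240, [9, -20, -63]), (247, [3, -21, -51]), (254, [-4, -21, -39]), (258, [-8, -21, -30]), (262, [-18, -22, -12])]
340 [(222, [11, -24, -70]), (232, [6, -23, -61]), (240, [7, -20, -62]), (247, [0, -21, -50]), (254, [-6, -21, -38]), (258, [-10, -21, -31]), (262, [-21, -22, -11])]
346 [(222, [11, -23, -72]), (232, [6, -22, -64]), (240, [6, -20, -63]), (247, [0, -20, -54]), (254, [-8, -21, -39]), (258, [-12, -21, -32]), (262, [-24, -22, -11])]
```

The fingertips measure about 26 mm short of the reported TCP at this opening, so they passed over the cover without touching it. I'll go back and descend further, using the camera and the force reading.

```bash
python3 -m crank '[[[-0.03,0,0,0,0,0],[-0.06,0,0,0,0,0],[-0.07,0,0,0,0,0],[-0.07,0,0.008,0,0,0],[-0.07,0,0.014,0,0,0],[-0.07,0,0.018,0,0,0],[-0.07,0,0.018,0,0,0]]]'
cat >> h.py <<'E'
def tips():
    from scipy.spatial.transform import Rotation as Ro
    s=r.sense(); p,d=r.snapshot("wrist"); cal=r.get_calibration("wrist"); T=cal['cam_to_world']
    R=Ro.from_euler('xyz',s['tcp_rot'],degrees=True)
    us,vs=np.meshgrid(np.arange(0,640),np.arange(0,480)); px=np.c_[us.ravel(),vs.ravel()].astype(float)
    n=cv2.undistortPoints(px.reshape(-1,1,2),cal['mtx'],np.array([cal['k1'],0,0,0,0.])).reshape(-1,2); z=d.ravel()
    P=(np.c_[n*z[:,None],z]@T[:3,:3].T)+T[:3,3]
    return p,R.inv().apply(P-s['tool_pos']).reshape(480,640,3),P.reshape(480,640,3),s
E
python3 - <<'E'
from h import *
p,L,P,s=tips(); cv2.imwrite("pics/wrist4.png",p); print(s['tool_pos'],s['ft_force'])
for v in range(270,310,3): print(v,[(u,L[v,u].round().astype(int).tolist()) for u in (240,247,254,258)])
E
```

```text
time: 7.05
tool_pos: [559.7, -139.8, -15.2]
tcp_rot: [180.0, -0.0, 102.7]
ft_force: [0.3, 0.3, 0.2]
finger_gap: 42.7
[ 559.72154228 -139.83053409  -15.19857822] [0.25132093 0.33635419 0.21745649]
270 [(240, [10, -28, -15]), (247, [9, -26, -14]), (254, [9, -23, -14]), (258, [9, -22, -14])]
273 [(240, [8, -29, -15]), (247, [8, -26, -14]), (254, [8, -23, -15]), (258, [8, -22, -14])]
276 [(240, [7, -29, -15]), (247, [7, -26, -15]), (254, [7, -23, -15]), (258, [7, -22, -14])]
279 [(240, [6, -29, -14]), (247, [6, -26, -15]), (254, [6, -24, -14]), (258, [6, -22, -14])]
282 [(240, [5, -29, -15]), (247, [4, -26, -14]), (254, [4, -24, -14]), (258, [5, -22, -15])]
285 [(240, [10, -26, -30]), (247, [10, -23, -31]), (254, [10, -21, -30]), (258, [4, -22, -15])]
288 [(240, [9, -26, -32]), (247, [9, -23, -32]), (254, [9, -21, -32]), (258, [7, -20, -26])]
291 [(240, [9, -25, -34]), (247, [9, -23, -35]), (254, [9, -20, -34]), (258, [6, -20, -27])]
294 [(240, [9, -25, -37]), (247, [9, -22, -37]), (254, [9, -20, -36]), (258, [5, -20, -26])]
297 [(240, [9, -24, -40]), (247, [10, -22, -40]), (254, [7, -20, -35]), (258, [4, -20, -27])]
300 [(240, [9, -24, -42]), (247, [10, -21, -44]), (254, [7, -20, -37]), (258, [3, -20, -27])]
303 [(240, [10, -23, -45]), (247, [10, -21, -45]), (254, [6, -20, -36]), (258, [2, -20, -28])]
306 [(240, [10, -23, -47]), (247, [10, -21, -47]), (254, [5, -20, -37]), (258, [1, -20, -29])]
309 [(240, [9, -23, -49]), (247, [10, -20, -49]), (254, [4, -20, -37]), (258, [0, -20, -29])]
```

View pics/wrist4.png

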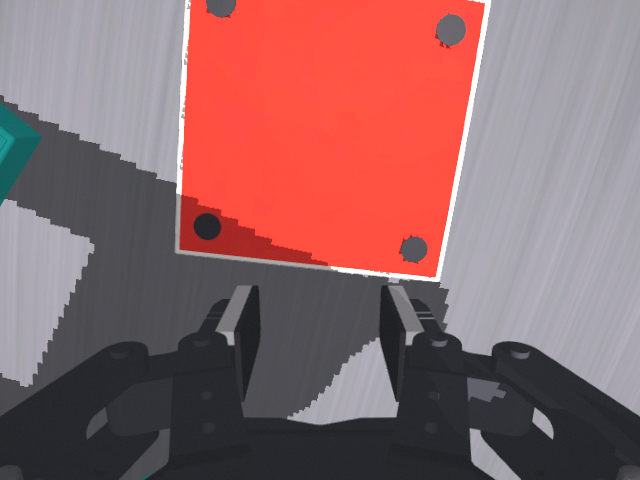

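```bash
python3 -m crank '[[[0,0,0.004,0,0,0],[0,0,0.007,0,0,0],[0,0,0.007,0,0,0]]]'
python3 - <<'E'
from h import *
p,L,P,s=tips(); print(s['tool_pos'],s['ft_force'])
for v in range(276,300,2): print(v,[(u,P[v,u].round().astype(int).tolist()) for u in (240,247,254,258)])
E
```

```text
time: 7.48
tool_pos: [559.8, -140.0, -22.1]
tcp_rot: [180.0, -0.0, 102.6]
ft_force: [-0.4, -0.9, 0.5]
finger_gap: 42.7
[ 559.7829143  -139.9637103   -22.13363595] [-0.35227688 -0.89256256  0.48718649]
276 [(240, [531, -137, -2]), (247, [533, -136, -1]), (254, [536, -135, -1]), (258, [537, -135, -1])]
278 [(240, [531, -137, 0]), (247, [533, -136, -1]), (254, [536, -136, -2]), (258, [537, -136, -1])]
280 [(240, [531, -138, -1]), (247, [534, -137, 0]), (254, [536, -137, -1]), (258, [537, -136, -1])]
282 [(240, [531, -139, -1]), (247, [534, -139, -2]), (254, [536, -137, 0]), (258, [538, -137, -1])]
284 [(240, [531, -139, -1]), (247, [534, -139, -1]), (254, [547, -78, 144]), (258, [538, -138, -1])]
286 [(240, [533, -136, 9]), (247, [535, -135, 9]), (254, [537, -135, 9]), (258, [538, -139, -1])]
288 [(240, [533, -136, 10]), (247, [535, -136, 9]), (254, [537, -135, 10]), (258, [538, -138, 3])]
290 [(240, [533, -136, 11]), (247, [535, -136, 11]), (254, [538, -135, 13]), (258, [538, -138, 4])]
292 [(240, [533, -136, 14]), (247, [536, -136, 13]), (254, [538, -135, 13]), (258, [539, -138, 5])]
294 [(240, [534, -136, 15]), (247, [536, -135, 15]), (254, [538, -136, 13]), (258, [539, -139, 4])]
296 [(240, [534, -136, 17]), (247, [536, -135, 17]), (254, [538, -136, 14]), (258, [539, -140, 5])]
298 [(240, [534, -136, 18]), (247, [536, -135, 18]), (254, [538, -136, 15]), (258, [539, -141, 4])]
```

```bash
python3 -m crank '[[[0,0,0.002,0,0,0],[0.008,0,0.002,0,0,0],[0.016,0,0.002,0,0,0],[0.025,0,0.002,0,0,0],[0.035,0,0.002,0,0,0],[0.045,0,0.002,0,0,0],[0.055,0,0.002,0,0,0],[0.065,0,0.002,0,0,0],[0.075,0,0.002,0,0,0],[0.085,0,0.002,0,0,0]]]'
python3 - <<'E'
from h import *
p,L,P,s=tips(); print(s['tool_pos'],s['ft_force']); cv2.imwrite("pics/wrist5.png",p)
q,_=r.snapshot("scene"); cv2.imwrite("pics/s5c.png",cv2.resize(q[170:270,220:400],None,fx=4,fy=4))
E
```

```text
time: 8.78
tool_pos: [541.2, -56.4, -23.9]
tcp_rot: [180.0, -0.0, 102.6]
ft_force: [0.6, -2.5, 0.2]
finger_gap: 42.7
[541.17631275 -56.44081773 -23.90496561] [ 0.60393159 -2.46503009  0.21789377]
```

View pics/wrist5.png

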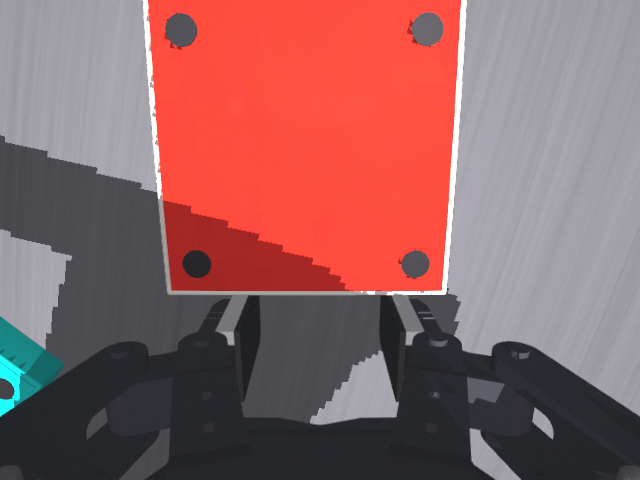

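View pics/s5c.png

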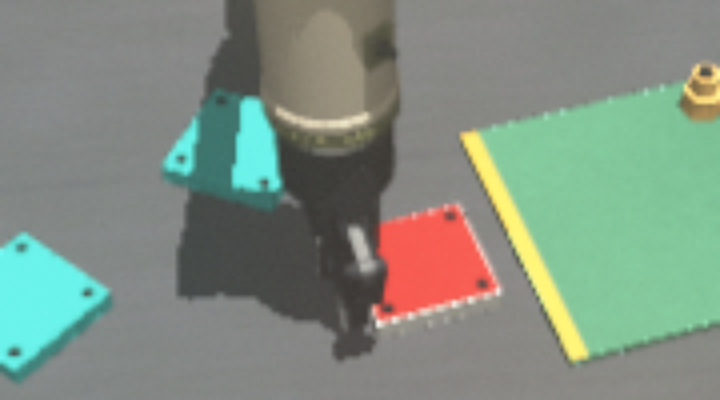

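```bash
python3 -m crank '[[[0.008,0,0,0,0,0],[0.015,0,0,0,0,0],[0.020,0,0,0,0,0],[0.023,0,0,0,0,0],[0.025,0,0,0,0,0],[0.026,0,0,0,0,0]]]'; python3 -m crank '[[[0.001,0,0,0,0,0],[0.002,0,0,0,0,0]]]'
```

```text
time: 9.62
tool_pos: [535.3, -30.6, -23.9]
tcp_rot: [180.0, -0.0, 102.7]
ft_force: [-0.1, -1.4, 2.0]
finger_gap: 43.0
time: 9.88
tool_pos: [535.1, -30.1, -23.9]
tcp_rot: [180.0, 0.1, 102.7]
ft_force: [1.1, -12.7, -0.2]
finger_gap: 42.7
```

```bash
python3 -m crank '[[[0.0017,0,0,0,0,0],[0.002,0,-0.0038,0,0,0],[0.0023,0,-0.0077,0,0,0],[0.0028,0,-0.0115,0,0,0],[0.0033,0,-0.0153,0,0,0]]]'
python3 - <<'E'
from h import *
p,L,P,s=tips(); print(s['tool_pos'],s['ft_force']); cv2.imwrite("pics/wrist6.png",p)
q,_=r.snapshot("scene"); cv2.imwrite("pics/s6c.png",cv2.resize(q[170:270,220:400],None,fx=4,fy=4))
print([P[v,320].round().astype(int).tolist() for v in range(5,320,30)])
E
```

```text
time: 10.5
tool_pos: [534.7, -28.7, -8.3]
tcp_rot: [180.0, 0.2, 102.7]
ft_force: [0.8, -9.5, -0.2]
finger_gap: 42.7
[534.692994   -28.73017423  -8.25667907] [ 0.75745408 -9.45402441 -0.19957904]
[[514, 68, 16], [521, 35, 158], [518, 50, 19], [520, 41, 20], [522, 33, 22], [524, 24, 23], [526, 15, 24], [528, 6, 28], [530, -3, 28], [532, -12, 30], [538, -36, -2]]
```

View pics/wrist6.png

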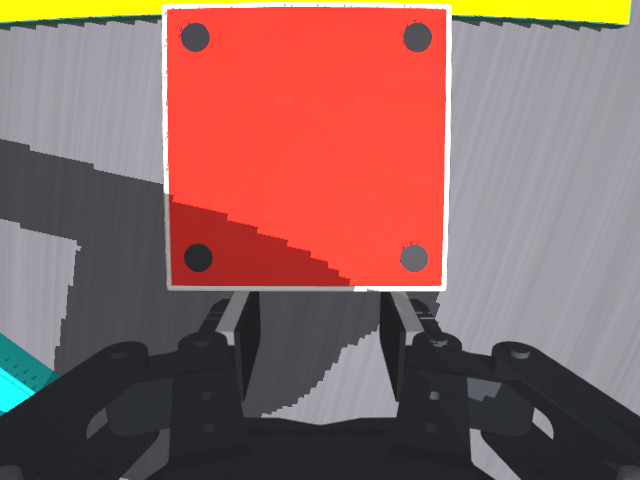

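View pics/s6c.png

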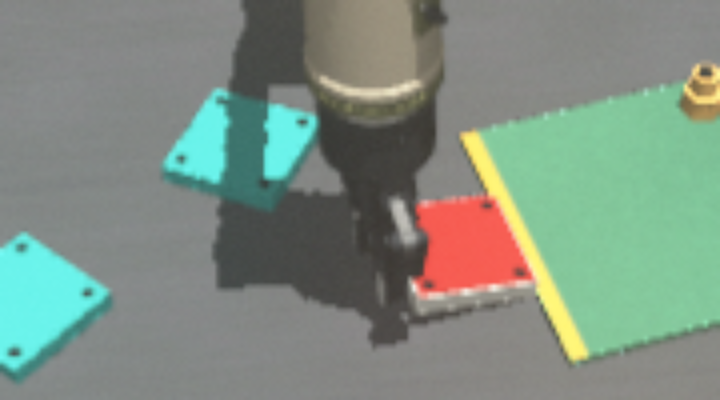

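```bash
python3 -m crank '[[[0.0025,0,-0.0035,0,0,0],[0.0034,0,-0.0072,0,0,0],[0.0045,0,-0.0109,0,0,0],[0.0058,0,-0.0145,0,0,0],[0.0071,0,-0.0181,0,0,0],[0.0087,0,-0.0216,0,0,0],[0.0104,0,-0.0251,0,0,0],[0.0122,0,-0.0285,0,0,0]]]'
cat > look.py <<'E'
import sys
from h import *
k=sys.argv[1]
p,L,P,s=tips(); print(s['tool_pos'],s['ft_force'])
q,_=r.snapshot("scene")
cv2.imwrite(f"pics/c{k}.png",np.hstack([cv2.resize(p,(440,330)),cv2.resize(q[175:270,250:360],(360,330))]))
print([P[v,320].round().astype(int).tolist() for v in range(5,320,30)])
E
python3 look.py 7
```

```text
time: 11.6
tool_pos: [532.8, -18.6, 21.3]
tcp_rot: [179.9, 0.4, 102.6]
ft_force: [0.4, -10.4, 5.2]
finger_gap: 42.5
[532.76842606 -18.63401781  21.31092438] [  0.42915952 -10.37277112   5.22532592]
[[510, 87, 7], [513, 76, 8], [516, 64, 20], [518, 53, 27], [520, 43, 32], [522, 33, 37], [524, 24, 43], [526, 15, 48], [528, 6, 53], [530, -2, 59], [539, -39, -1]]
```

View pics/c7.png

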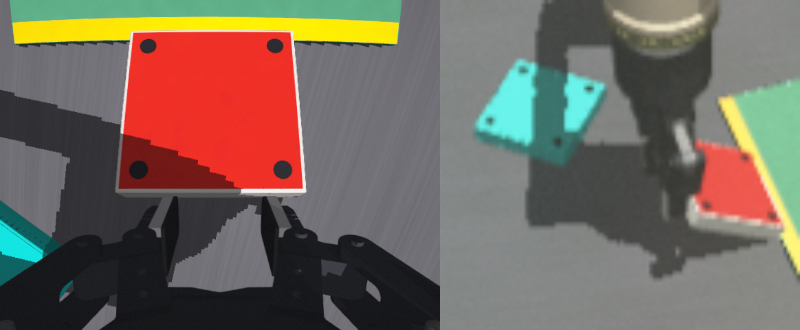

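```bash
python3 -m crank '[[[0.0040,0,-0.0030,0,0,0],[0.0066,0,-0.0068,0,0,0],[0.0094,0,-0.0105,0,0,0],[0.0124,0,-0.0140,0,0,0],[0.0156,0,-0.0174,0,0,0],[0.0189,0,-0.0205,0,0,0],[0.0224,0,-0.0235,0,0,0],[0.0261,0,-0.0263,0,0,0]]]'
python3 look.py 8
```

```text
time: 12.7
tool_pos: [528.0, 4.6, 49.5]
tcp_rot: [179.8, 0.7, 102.6]
ft_force: [-3.9, -12.3, 14.2]
finger_gap: 42.4
[528.03268711   4.63567249  49.53237871] [ -3.94734639 -12.33657595  14.19152174]
[[504, 116, 7], [507, 104, 8], [510, 91, 7], [513, 78, 6], [516, 65, 25], [518, 55, 43], [520, 45, 55], [522, 36, 67], [524, 28, 76], [526, 19, 80], [537, -28, -1]]
```

View pics/c8.png

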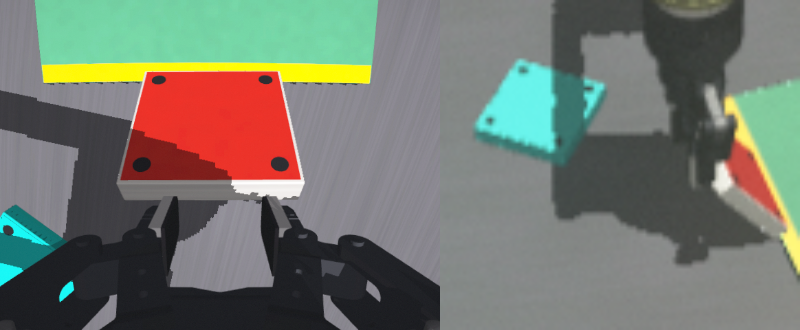

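```bash
python3 -m crank '[[[0.0030,0,-0.0010,0,0,0],[0.0057,0,-0.0027,0,0,0],[0.0084,0,-0.0043,0,0,0],[0.0111,0,-0.0058,0,0,0],[0.0139,0,-0.0072,0,0,0],[0.0167,0,-0.0085,0,0,0],[0.0195,0,-0.0097,0,0,0],[0.0224,0,-0.0108,0,0,0]]]'
python3 look.py 9
```

```text
time: 13.8
tool_pos: [523.9, 25.1, 62.5]
tcp_rot: [179.8, 0.8, 102.6]
ft_force: [-5.9, -11.0, 18.5]
finger_gap: 42.7
[523.87782351  25.05022846  62.45433325] [ -5.94222912 -10.99709236  18.50606862]
[[499, 140, 6], [502, 127, 5], [505, 113, 6], [509, 99, 7], [512, 85, 7], [515, 72, 23], [517, 62, 47], [518, 55, 71], [520, 48, 88], [522, 38, 90], [534, -14, -1]]
```

View pics/c9.png

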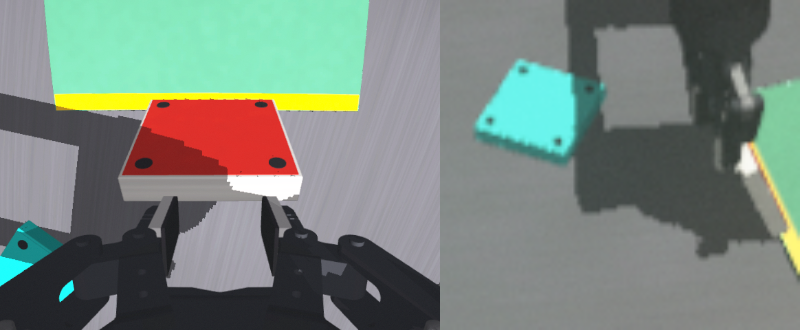

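```bash
python3 -m crank '[[[0.0038,0,-0.0008,0,0,0],[0.0076,0,-0.0018,0,0,0],[0.0114,0,-0.0027,0,0,0],[0.0152,0,-0.0035,0,0,0],[0.0190,0,-0.0041,0,0,0],[0.0229,0,-0.0045,0,0,0]]]'
python3 look.py 10
```

```text
time: 14.65
tool_pos: [519.3, 46.7, 69.2]
tcp_rot: [179.8, 0.9, 102.6]
ft_force: [-9.7, -6.7, 23.4]
finger_gap: 42.8
[519.2669967   46.68217315  69.19210448] [-9.67589522 -6.6797196  23.3939541 ]
[[495, 162, 7], [498, 149, 6], [501, 135, 6], [504, 121, 6], [507, 106, 6], [511, 92, 6], [514, 77, 12], [515, 72, 59], [515, 69, 91], [517, 60, 95], [530, 5, 0]]
```

View pics/c10.png

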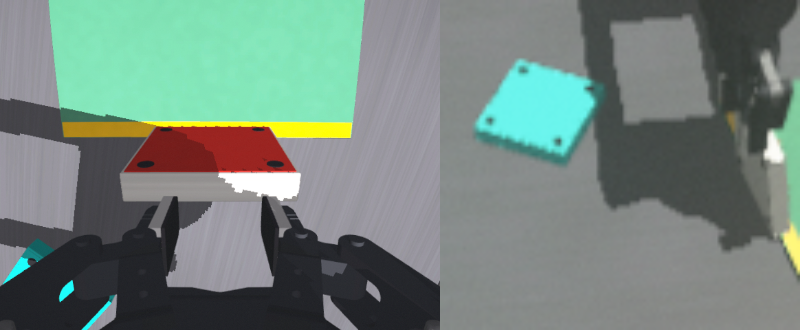

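```bash
python3 -m crank '[[[0.0039,0,-0.0003,0,0,0],[0.0078,0,-0.0006,0,0,0],[0.0117,0,-0.0006,0,0,0],[0.0156,0,-0.0006,0,0,0],[0.0195,0,-0.0006,0,0,0]]]'
python3 look.py 11
```

```text
time: 15.38
tool_pos: [515.6, 66.1, 71.4]
tcp_rot: [179.7, 1.0, 102.6]
ft_force: [-6.4, -2.2, 18.2]
finger_gap: 42.5
[515.59495043  66.12092559  71.43854626] [-6.37582674 -2.16425401 18.20978939]
[[491, 183, 6], [494, 169, 5], [497, 155, 6], [500, 141, 6], [504, 126, 5], [507, 111, 6], [511, 95, 5], [514, 79, 5], [512, 86, 85], [514, 79, 96], [527, 23, -1]]
```

View pics/c11.png

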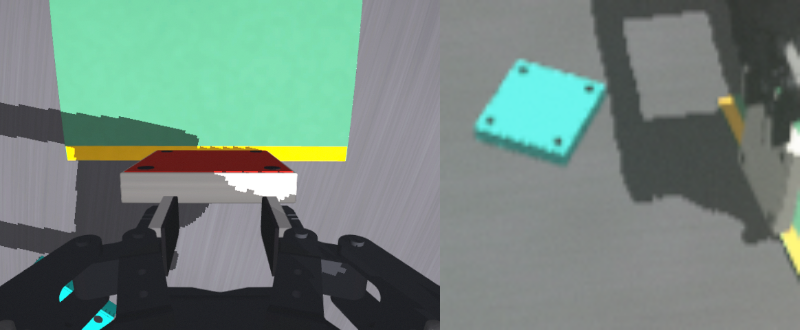

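```bash
python3 -m crank '[[[0.0045,0,-0.0002,0,0,0],[0.009,0,0,0,0,0],[0.0135,0,0,0,0,0],[0.018,0,0,0,0,0]]]'
python3 look.py 12
```

```text
time: 15.98
tool_pos: [511.4, 84.6, 71.0]
tcp_rot: [179.7, 0.9, 102.7]
ft_force: [-1.1, 0.4, 2.2]
finger_gap: 43.0
[511.42356686  84.57923964  70.99781009] [-1.05372308  0.35385411  2.23218655]
[[486, 201, 5], [490, 187, 6], [493, 173, 8], [496, 159, 7], [499, 144, 5], [503, 129, 5], [506, 114, 6], [510, 97, 5], [514, 81, 6], [510, 96, 93], [522, 42, -1]]
```

View pics/c12.png

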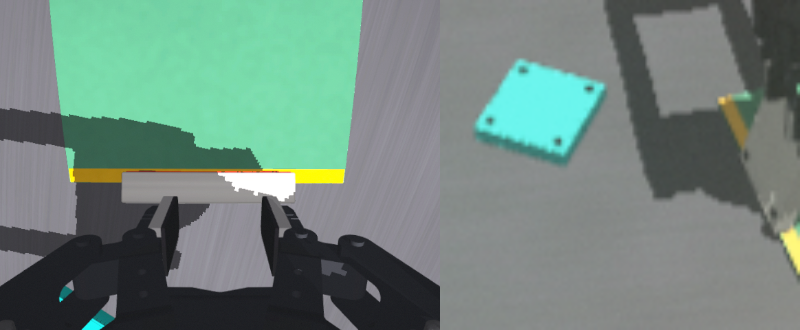

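```bash
python3 -m crank '[[[0.006,0,0.0005,0,0,0],[0.012,0,0.0015,0,0,0],[0.018,0,0.003,0,0,0],[0.024,0,0.004,0,0,0]]]'
python3 look.py 13
```

```text
time: 16.58
tool_pos: [505.8, 108.4, 66.1]
tcp_rot: [179.7, 0.9, 102.7]
ft_force: [1.2, -0.0, 0.3]
finger_gap: 42.6
[505.75499393 108.42220003  66.10851539] [ 1.1554492  -0.01064721  0.28346038]
[[481, 224, 5], [484, 211, 5], [487, 197, 6], [490, 183, 6], [494, 168, 5], [496, 155, 23], [500, 141, 23], [503, 126, 21], [506, 111, 21], [510, 95, 22], [516, 71, 6]]
```

View pics/c13.png

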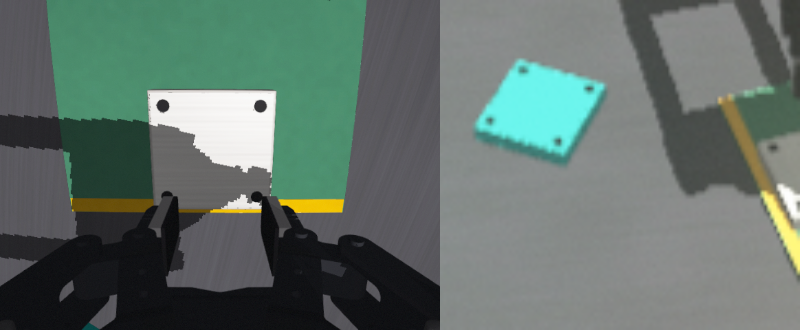

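The cover has fallen flat on the slab with the bare face up. I'll lift away and check.

```bash
python3 -m crank '[[[0,0,-0.03,0,0,0],[-0.01,0,-0.07,0,0,0],[-0.03,0,-0.11,0,0,0],[-0.07,0,-0.14,0,0,0],[-0.12,0,-0.14,0,0,0],[-0.17,0,-0.14,0,0,0],[-0.17,0,-0.14,0,0,0]]]'
python3 - <<'E'
from h import *
p,L,P,s=tips(); q,d=r.snapshot("top"); t,_=r.snapshot("scene"); print(s['tool_pos'],s['ft_force'])
cv2.imwrite("pics/end.png",np.hstack([cv2.resize(q[120:340,80:400],(400,300)),cv2.resize(t[160:280,260:420],(400,300))]))
# bare plate points from the wrist/top depth: height >17 on slab
cal=r.get_calibration("top"); T=cal['cam_to_world']
us,vs=np.meshgrid(np.arange(640),np.arange(480)); n=cv2.undistortPoints(np.c_[us.ravel(),vs.ravel()].astype(float).reshape(-1,1,2),cal['mtx'],np.array([cal['k1'],0,0,0,0.])).reshape(-1,2); z=d.ravel()
W=(np.c_[n*z[:,None],z]@T[:3,:3].T)+T[:3,3]
a=np.radians(12.4); X=np.array([-np.sin(a),np.cos(a)]); Y=np.array([-np.cos(a),-np.sin(a)])
for nm,W in (("top",W),("wrist",P.reshape(-1,3))):
    u=(W[:,:2]-[504.2,65.6])@X; v=(W[:,:2]-[504.2,65.6])@Y
    m=(u>-20)&(u<150)&(abs(v)<100)&(W[:,2]>16)&(W[:,2]<30)
    if m.sum()>50: print(nm,m.sum(),"pad x",np.percentile(u[m],[1,50,99]).round(),"y",np.percentile(v[m],[1,50,99]).round(),"z",np.percentile(W[m,2],[5,50,95]).round(1))
for tn,z in (("brass_fitting",7),("steel_fitting",7),("valve_body",0),("weight",0)):
    l=r.landmark_of(tn,"top")[:1]
    if l: print(tn,p2w(l[0]['pixel'],z,cal).round(),l[0]['conf'])
E
```

```text
time: 17.55
tool_pos: [542.4, -58.5, 208.9]
tcp_rot: [179.7, 1.0, 102.5]
ft_force: [-0.2, 0.8, -0.3]
finger_gap: 42.5
[542.36274799 -58.49220366 208.86742675] [-0.15806203  0.80391988 -0.25452608]
top 1422 pad x [ 11.  56. 100.] y [-50.  -5.  38.] z [18.8 22.7 26.5]
wrist 1935 pad x [12. 17. 23.] y [-50.  -5.  38.] z [19.1 21.9 23.3]
brass_fitting [[388. 221.]] 0.44
steel_fitting [[544. 259.]] 0.48
valve_body [[689. 358.]] 0.62
weight [[774. 139.]] 0.59
```

View pics/end.png

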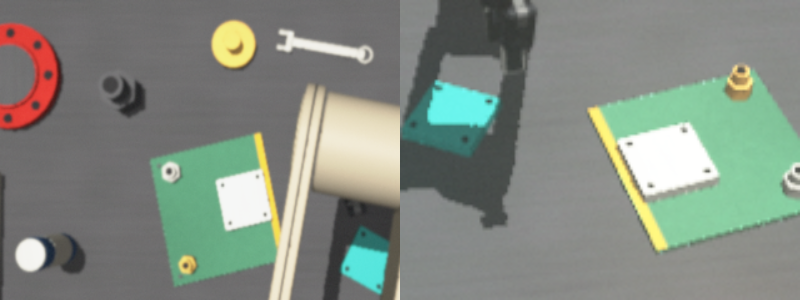

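The cover lies flat on the slab, bare face up, centred at pad x ≈ 56, y ≈ -5 mm with its top at about 23 mm. The bystanders are in place and the robot is clear.

```bash
python3 -c "
from bench import r
print(r.hand_in())"
```

```text
the job is handed in; nothing more can be done
None
```

The cover plate is lying flat on the slab with its bare-metal face up, and I handed the job in at about 17.6 s. No verdict came back.

**What I did:** I pushed the red cover with the half-open fingertips until it butted against the yellow-striped edge, where the force rose to about 13 N. I then followed a 90 mm arc around that edge while pressing with roughly 10–26 N, which is above the suggested 5–15 N from mid-tilt on. The plate tipped past upright and fell onto the slab.

**Last checks:**
- **Cover position:** depth readings put its centre at pad x ≈ 56 mm, y ≈ -5 mm, with its top at about 23 mm. That matches 7 mm of slab plus 16 mm of plate.
- **Robot:** the gripper is clear of everything and the wrist force is close to zero.
- **Bystanders:** the two fittings, valve body and weight read within about 10 mm of where they started, which is the scatter of the trained networks. The spanner and can look unmoved in the final picture. I did not recheck the bottle, but the arm never went near it.

**What went wrong:** at this opening the fingertips sat about 26 mm behind the reported TCP, far more than I expected. My first push passed over the cover without touching it, so I measured the tips with the wrist camera and went lower. Nothing was disturbed.

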